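# Fit the interlocking heating blocks into the dry bath

### The job

Two aluminium heating blocks, one T-shaped and one L-shaped, lie loose on the lab bench: fit both into the open bay of the dry-bath heater, each turned the way it interlocks with the other and with the fixed block, so that both sit fully home, flush with the deck, ribs up. Lower them in rather than dropping them, let go, and leave the other things on the bench where they are.

Things in the scene. Friction and masses are not known exactly. Their poses are not given: they have to be found in the camera images.
- t_block_mid (a point): Loose T-shaped aluminium block, 0.26 kg. Slab 22 mm thick: bar 33 (x) by 105 mm (y) centred on this point; square lobe 33 mm wide, from mid-bar out to x = +52.5. Foot bevelled 4 mm in, 6 mm up. Lifting rib on the bar's middle: 12 (x) by 44 (y), 32 mm high, gripped across x from above. Point: rib axis, 27 mm above the underside, 5 above the slab, 27 below the rib's top; z up.
- l_block_mid (a point): Loose L-shaped aluminium block, 0.26 kg. Slab 22 mm thick: bar 33 (x) by 105 mm (y) centred on this point; square lobe 33 mm wide, to x = -52.5 at the -y end (y -52.5 to -19.5). Foot bevelled 4 mm in, 6 mm up. Lifting rib on the bar's middle: 12 (x) by 44 (y), 32 mm high, gripped across x from above. Point: rib axis, 27 mm above the underside, 5 above the slab, 27 below the rib's top; z up.
- dry_bath: White heater fixed to the bench, 200 x 230 x 70 mm (x, y, z), may be turned; origin centre of underside, z up. In its flat deck (z = 70 mm) an open bay 109 x 109 mm, centred, 22 mm deep (dark floor). A fixed aluminium block, level with the deck, juts in from the middle of the bay's +y wall: y from 19.5 mm to the wall, x -16.5 to 16.5. The loose blocks fill the rest.
- bay_t (a point): Where the T block's point comes when seated: 36 mm to -x of the dry bath's origin, 75 mm above the bench (5 mm above the deck). Axes are the dry bath's; the seated T block's axes coincide (lobe to +x). It is the only way both blocks fit. Gaps: 2 mm to walls, 3 mm between blocks; slab tops end level with the deck.
- bay_l (a point): Where the L block's point comes when seated: 36 mm to +x of the dry bath's origin, 75 mm above the bench (5 mm above the deck). Axes are the dry bath's; the seated L block's axes coincide (lobe to -x, at the -y end). Gaps: 2 mm to walls, 3 mm between blocks; slab tops end level with the deck.
- petri_stack: Bystander: stack of clear Petri dishes, 90 mm across, 51 mm high; origin centre of underside.
- forceps: Bystander: steel forceps lying flat, 140 mm long along its x, 9 mm high; origin at its middle on the bench.
- beaker: Bystander: glass beaker, 70 mm across, 85 mm high; origin centre of underside.
- tube_box: Bystander: cardboard sample box, 78 x 78 x 51 mm; origin centre of underside.

How it is judged:
By the outcome, as a careful person would: the job done as asked, in the order asked, and still so for the second after the job is handed in, with the robot touching nothing.
It also fails if it takes over 61 s, if anything falls off the work surface, if the arm or the gripper's body presses on something with over 40 N, if the wrist force passes 120 N, or if a joint passes its speed limit or range.

### The arm

A 7-joint arm with a two-finger parallel gripper is mounted at the origin on the work surface. World frame = base frame: x ahead of the robot, y to its left, z up, the work surface at z = 0. Lengths are in mm, angles in rad, forces in N, time in s.
With the tool pointing down it reaches from about 400 to 925 mm from the base axis. Payload 5.6 kg.
Tool frame: the origin (TCP) lies midway between the tips of the shut fingers; the grasp point (between the pads) lies 19 mm behind it; z points along the fingers, y is the line along which they close (so a half turn about z gives the same grasp; the last joint's range is limited). The gripper opens to 85 mm and grips with 20 to 120 N. Pads are 22 mm wide; open, the fingers measure 114 mm over their backs; the gripper's body (76 mm by 85 mm) begins 54 mm behind the grasp point. The pads swing forward as they close: fully open they stand 13 mm farther back than shut.
Start: joints at [-1.301, 0.468, -0.012, 1.603, 0.006, 1.071, -0.056], TCP at [200.061, 618.453, 231.29] pointing down, gripper open.
Joint ranges: [-2.53, 2.53], [-0.31, 2.02], [-1.57, 1.55], [0.28, 2.44], [-1.29, 4.43], [0.15, 1.84], [-2.92, 2.92]. Speed limits (rad/s): [2.57, 2.57, 3.14, 3.14, 3.14, 3.14, 3.14].

### API

Orientations are given as a unit quaternion [w, x, y, z].
In Python, from workcell import ctrl gives the robot as it stands.
- The arm moves only by the shell command python3 -m handwheel 'ROWS' [FORCE]. ROWS is JSON, a list of rows, each a list of 5 numbers: the opening, from 0 (shut) to 1 (fully open), then the shift along the tool's x, y, z in cm, then the turn about the tool's z in degrees. In form: [[fingers, tx, ty, tz, yaw], ...]. A call has 1 to 5 rows; each row shifts and turns the commanded pose from where the row before left it, along the tool's axes as they then stand; what a row does not reach is not made up. A row lasts 1/10 s, in which the tool goes at most 50 mm and 8.59 degrees, less where a joint would pass 70% of its speed; a pose out of reach is approached as far as the arm can. A call with a gripper value outside its range is refused whole. The fingers move at their own pace and stop on an object; FORCE is the grip in N (left out, the last holds). Time passes only in rows, so rows that do not move let the fingers close. It gives the time, the measured TCP pose, the force, the opening and the grip force at its end, in the units of the state.
- ctrl.sense(): the state, without advancing time (a new reading comes with each control period).
- ctrl.capture(name): name is "scene" or "top" or "wrist"; returns (picture, depth): 400x640x3 uint8, blue, green, red; 400x640 float32, mm along the optical axis (not along the pixel's ray), 0 where there is no reading.
- ctrl.camera_info(name): a dict with "fovy" (degrees; the focal length in pixels is half the picture's height over the tangent of half this angle, whatever the lens; pixels are square), "cx", "cy" (the principal point, pixels), "distortion" ([k1, k2, p1, p2, k3] as OpenCV has them; the pictures are not rectified), "T" (4x4, takes a point from camera to world coordinates). Camera axes: x right, y up, looking along -z (the intrinsics and any distortion apply to the point x, -y, -z); pixel columns grow to the right and rows downward; lengths in mm; the calibration is good to about 2 mm. A picture is of the moment at which its call begins: read the wrist's pose just before it. camera_info takes no time and is no camera call; for the wrist camera it gives the pose at the moment of the call.
- ctrl.job_done(): hands the job in; it is judged then, once.
The state is a dict: "t": time; "joints": joint angles; "joint_vel": joint speeds; "effort": joint torques, N m; "tool_pos": TCP position; "orientation": TCP orientation; "force": force on the tool from outside, world axes, zero at the start; "wrist_torque": the same for the moment, N m; "width": opening from 0.0 (shut) to 1.0 (fully open); "finger_force": force on a finger pad.
Only numpy, scipy, OpenCV 4.12 (cv2) and the standard library are available. Lean on these libraries where they do the work, as an engineer would, in place of code of your own. Each camera call takes 0.05 s, during which the arm holds its last target. There are 200 camera calls.

## Working session

There is one attempt and no reset: what is moved stays moved. The work goes in short steps, Python scripts to look and compute and a shell command to move; the robot and the scene stay as the last step left them, time stands still between calls to the robot, and variables do not carry over. Pictures are saved under pics/ and viewed, at most 12 in all, crops included, and the job is handed in when it is done.

```bash
mkdir -p pics; cat > h.py <<'E'
import numpy as np, cv2, json
from workcell import ctrl
def K(n):
    i=ctrl.camera_info(n); f=200/np.tan(np.radians(i["fovy"])/2)
    return np.array([[f,0,i["cx"]],[0,f,i["cy"]],[0,0,1.]]),np.array(i["distortion"],float),np.array(i["T"])
def onplane(n,px,z,cal=None):
    k,d,T=cal or K(n)
    u=cv2.undistortPoints(np.array(px,float).reshape(-1,1,2),k,d).reshape(-1,2)
    r=np.c_[u[:,0],-u[:,1],-np.ones(len(u))]@T[:3,:3].T
    o=T[:3,3]; s=(z-o[2])/r[:,2]
    return o+r*s[:,None]
def cloud(n,dep,cal=None):
    k,d,T=cal or K(n)
    v,u=np.mgrid[0:400,0:640]
    p=cv2.undistortPoints(np.stack([u,v],-1).reshape(-1,1,2).astype(float),k,d).reshape(400,640,2)
    c=np.stack([p[...,0]*dep,-p[...,1]*dep,-dep],-1)
    return c@T[:3,:3].T+T[:3,3]
E
python3 - <<'E'
from h import *
for n in ("scene","top"):
    im,d=ctrl.capture(n); cv2.imwrite(f"pics/{n}0.png",im); np.save(f"{n}0.npy",d)
    c=ctrl.camera_info(n); print(n,c["fovy"],np.round(c["T"],2).tolist(),c["distortion"],(d>0).mean())
s=ctrl.sense(); print(s["orientation"],s["force"],s["width"])
E
```

```text
scene 55.310595740216975 [[-0.68, -0.45, 0.58, 1110.51], [0.74, -0.42, 0.53, 512.62], [0.01, 0.79, 0.62, 665.73], [0.0, 0.0, 0.0, 1.0]] [-0.03683714  0.          0.          0.          0.        ] 0.99608984375
top 56.580521405144715 [[-0.02, 0.99, -0.14, 424.66], [-1.0, -0.02, 0.01, 33.77], [0.01, 0.14, 0.99, 1186.6], [0.0, 0.0, 0.0, 1.0]] [0.01608809 0.         0.         0.         0.        ] 0.9959140625
[-7.62941673e-05  1.55790000e-01  9.87789868e-01 -8.04351152e-04] [-0.0547726   0.71443257 -0.62777174] 0.9988864518352765
```

View pics/top0.png

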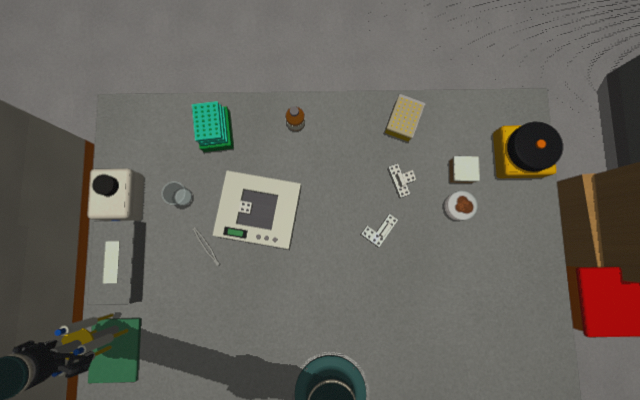

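View pics/scene0.png

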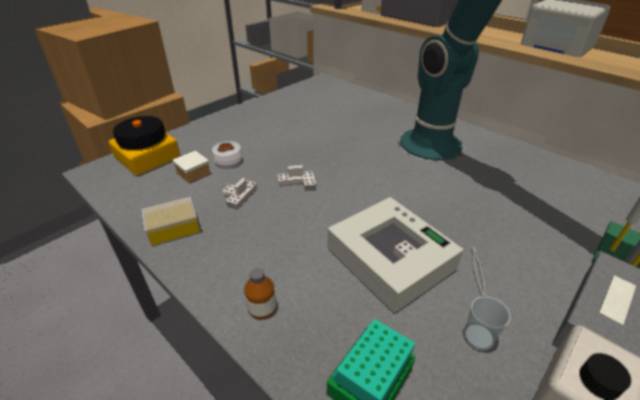

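The top view shows the dry bath at (257,210) with its fixed block at (245,207), so bath +y points image-left. The T is at (402,180) and the L at (380,230). The scene view shows both blocks ribs up. Next I'll get coarse poses from the top view.

```bash
python3 - <<'E'
from h import *
im=cv2.imread("pics/top0.png"); d=np.load("top0.npy"); P=cloud("top",d)
hsv=cv2.cvtColor(im,cv2.COLOR_BGR2HSV)
w=((hsv[...,2]>150)&(hsv[...,1]<60)).astype(np.uint8)
for nm,(x0,x1,y0,y1) in dict(T=(380,425,155,205),L=(355,405,205,255),bath=(205,310,160,260)).items():
    m=np.zeros_like(w); m[y0:y1,x0:x1]=w[y0:y1,x0:x1]
    Z=P[...,2]; q=P[(m>0)]; print(nm,len(q),np.percentile(q[:,2],[5,25,50,75,95]).round(1))
    rib=P[y0:y1,x0:x1].reshape(-1,3)
    if nm!="bath":
        r=rib[rib[:,2]>45]; print(" rib",len(r),r.mean(0).round(1) if len(r) else "")
        if len(r)>3:
            e,v=np.linalg.eigh(np.cov(r[:,:2].T)); print(" ribaxis deg",np.degrees(np.arctan2(v[1,1],v[0,1])).round(1),np.sqrt(e*12).round(1))
            s=rib[(rib[:,2]>14)&(rib[:,2]<30)]; print(" slab",len(s),s.mean(0).round(1))
    else:
        s=rib[(rib[:,2]>62)&(rib[:,2]<85)]; 
        (c,sz,a)=cv2.minAreaRect(s[:,:2].astype(np.float32)); print(c,sz,a,np.median(s[:,2]))
c=ctrl.camera_info("wrist");s=ctrl.sense(); print(np.round(c["T"],3),c["fovy"],c["cx"],c["cy"],c["distortion"],s["tool_pos"])
cv2.imwrite("pics/crop1.png",np.hstack([cv2.resize(im[150:260,350:430],(436,600),interpolation=cv2.INTER_CUBIC)]))
E
```

```text
T 326 [16.9 21.  23.  25.5 55.6]
 rib 73 [ 603.8 -192.1  224.4]
 ribaxis deg 128.6 [ 39.2 424. ]
 slab 387 [ 638.  -240.6   22.5]
L 372 [18.  21.  22.5 24.6 55.2]
 rib 69 [ 470.2 -147.5  218.3]
 ribaxis deg 104.7 [ 26.5 270.4]
 slab 417 [ 475.6 -163.1   22.2]
bath 3577 [66.4 68.9 70.5 71.9 74. ]
(546.612060546875, 211.32130432128906) (230.43930053710938, 200.4437713623047) 78.88613891601562 70.55143457178292
[[ 3.09000e-01 -9.07000e-01 -2.86000e-01  1.27203e+02]
 [ 9.51000e-01  2.94000e-01  9.50000e-02  6.41769e+02]
 [-2.00000e-03 -3.01000e-01  9.54000e-01  3.72757e+02]
 [ 0.00000e+00  0.00000e+00  0.00000e+00  1.00000e+00]] 68.59431867380138 324.5597741990296 195.40598496738372 [-0.00039825  0.          0.          0.          0.        ] [199.90954204 617.96787837 230.41169883]
```

View pics/crop1.png

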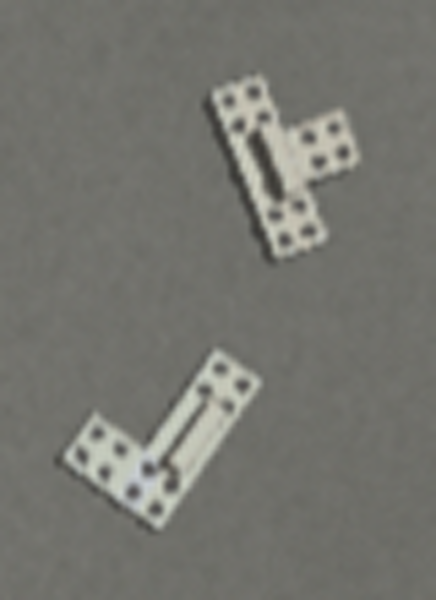

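The T's lobe points at about -71° in world and the L's +x axis at about -122°. The bath is at about (547,211), yaw about -10°. I'll move over the bath first, photograph it, then go on to the blocks.

```bash
for i in 1; do
python3 -m handwheel '[[1,-3.5,-2.15,0,0],[1,-3.5,-2.15,0,0],[1,-3.5,-2.15,0,0],[1,-3.5,-2.15,0,0],[1,-3.5,-2.15,0,0]]'
python3 -m handwheel '[[1,-3.5,-2.15,0,0],[1,-3.5,-2.15,0,0],[1,-3.5,-2.15,0,0],[1,-3.5,-2.15,0,0],[1,-3.5,-2.15,0,0]]'
python3 -m handwheel '[[1,-3.5,-2.15,0,0],[1,-3.5,-2.15,0,0],[1,-3.5,-2.15,0,0],[1,0,0,0,0],[1,0,0,0,0]]'
done
python3 - <<'E'
from h import *
def snap(n):
    s=ctrl.sense(); cal=K("wrist"); im,d=ctrl.capture("wrist")
    cv2.imwrite(f"pics/{n}.png",im); np.savez(f"{n}.npz",d=d,k=cal[0],D=cal[1],T=cal[2]); print(n,s["t"],s["tool_pos"])
snap("w1")
E
python3 -m handwheel '[[1,-1.34,-3.88,0,0],[1,-1.34,-3.88,0,0],[1,-1.34,-3.88,0,0],[1,-1.34,-3.88,0,0],[1,-1.34,-3.88,0,0]]'
python3 -m handwheel '[[1,-1.34,-3.88,0,0],[1,-1.34,-3.88,0,0],[1,-1.34,-3.88,0,0],[1,-1.34,-3.88,0,0],[1,-1.34,-3.88,0,0]]'
python3 -m handwheel '[[1,0,0,0,0],[1,0,0,0,0]]'
python3 - <<'E'
from h import *
def snap(n):
    s=ctrl.sense(); cal=K("wrist"); im,d=ctrl.capture("wrist")
    cv2.imwrite(f"pics/{n}.png",im); np.savez(f"{n}.npz",d=d,k=cal[0],D=cal[1],T=cal[2]); print(n,s["t"],s["tool_pos"])
snap("w2")
a=cv2.imread("pics/w1.png");b=cv2.imread("pics/w2.png")
cv2.imwrite("pics/w12.png",cv2.resize(np.vstack([a,b]),(480,600)))
E
```

```text
t: 0.6
tool_pos: [334.1, 460.8, 231.0]
orientation: [-0.0, 0.156, 0.988, -0.0]
force: [0.8, 0.6, -0.0]
width: 0.996
finger_force: 0.0
t: 1.1
tool_pos: [467.6, 304.6, 231.1]
orientation: [-0.0, 0.156, 0.988, -0.0]
force: [1.0, 0.8, 0.0]
width: 1.002
finger_force: 0.0
t: 1.6
tool_pos: [547.2, 211.3, 230.8]
orientation: [-0.0, 0.157, 0.988, -0.0]
force: [0.0, 0.6, 0.3]
width: 1.002
finger_force: 0.0
w1 1.6 [547.16326839 211.3130154  230.77580888]
t: 2.15
tool_pos: [550.4, 7.9, 231.3]
orientation: [-0.0, 0.154, 0.988, 0.0]
force: [0.0, -0.2, 0.1]
width: 1.003
finger_force: 0.0
t: 2.65
tool_pos: [555.3, -197.2, 231.2]
orientation: [-0.0, 0.154, 0.988, 0.001]
force: [0.5, 0.2, 0.4]
width: 0.998
finger_force: 0.0
t: 2.85
tool_pos: [555.0, -197.0, 231.0]
orientation: [-0.0, 0.156, 0.988, 0.0]
force: [-0.1, 0.8, 0.3]
width: 1.002
finger_force: 0.0
w2 2.85 [ 554.95973573 -196.99761447  230.96253637]
```

View pics/w12.png

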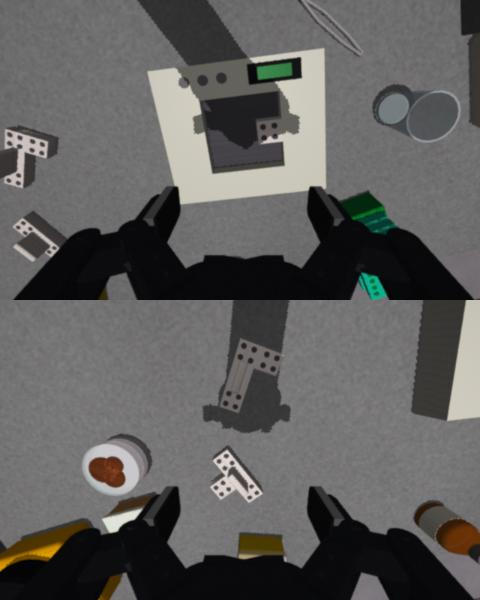

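The wrist pictures show the bay at roughly (242,130), the L upright under the arm's shadow at (250,375) and the T at (235,475), in half-scale pixels of the stacked picture. The shadow doesn't affect depth, so I'll get outlines from depth masks and cast them onto the known planes.

```bash
cat >> h.py <<'E'
def load(n):
    z=np.load(n+".npz"); return z["d"],(z["k"],z["D"],z["T"])
def snap(n):
    s=ctrl.sense(); cal=K("wrist"); im,d=ctrl.capture("wrist")
    cv2.imwrite(f"pics/{n}.png",im); np.savez(f"{n}.npz",d=d,k=cal[0],D=cal[1],T=cal[2]); return s
def rect(c,cal,z):
    p=onplane(None,c.reshape(-1,2),z,cal)[:,:2]; (x,s,a)=cv2.minAreaRect(p.astype(np.float32))
    if s[0]<s[1]: s=s[::-1];a-=90      # a: direction of long side
    return np.array(x),s,a,p
def near(a,g,per): return g+(a-g+per/2)%per-per/2
def block(n,kind,guess,xyg,zlo=12,zhi=32,zb=0):
    d,cal=load(n); P=cloud(None,d,cal); m=((P[...,2]>zb+zlo)&(d>0)&(np.hypot(P[...,0]-xyg[0],P[...,1]-xyg[1])<95)&(P[...,2]<zb+70)).astype(np.uint8)
    cs,_=cv2.findContours(m,cv2.RETR_EXTERNAL,cv2.CHAIN_APPROX_NONE); c=max(cs,key=cv2.contourArea)
    x,s,a,p=rect(c,cal,zb+22); th=near(a-90,guess,180); t=np.radians(th)
    ctr=x-(18 if kind=="T" else -18)*np.array([np.cos(t),np.sin(t)])
    R=P[(m>0)&(P[...,2]>zb+50)]; 
    (rc,rs,ra)=cv2.minAreaRect(R[:,:2].astype(np.float32)) if len(R)>5 else (0,0,0)
    print(kind,"ctr",ctr.round(1),"size",np.round(s,1),"x-axis deg",round(th,1),"| rib",np.round(rc,1),np.round(rs,1),round(ra,1),"z",np.median(P[(m>0)][:,2]).round(1)); return ctr,th
E
python3 - <<'E'
from h import *
print(onplane("top",[[399.2,180.6],[384.3,230.5]],22).round(0))
block("w2","T",-71,(640,-245)); block("w2","L",-122,(475,-185))
d,cal=load("w1"); P=cloud(None,d,cal); im=cv2.imread("pics/w1.png")
m=((P[...,2]>60)&(P[...,2]<82)&(np.hypot(P[...,0]-547,P[...,1]-211)<165)).astype(np.uint8)
cs,h=cv2.findContours(m,cv2.RETR_CCOMP,cv2.CHAIN_APPROX_NONE)
for c,hh in zip(cs,h[0]):
    if cv2.contourArea(c)>1000:
        x,s,a,p=rect(c,cal,70); print("hole" if hh[3]>=0 else "outer",x.round(1),np.round(s,1),round(a,1), np.median(P[m>0][:,2]))
E
```

```text
[[ 636. -234.   22.]
 [ 478. -180.   22.]]
T ctr [ 636.3 -233.1] size [106.6  71.2] x-axis deg -71.0 | rib [ 637.7 -233.9] [43.7 12.1] 19.0 z 22.1
L ctr [ 480.1 -179.8] size [104.5  68.7] x-axis deg -127.0 | rib [ 480.1 -179.8] [11.9 43.8] 53.1 z 21.9
outer [548.2 210.7] [229.9 200. ] 78.9 69.83369701563632
hole [546.5 211.3] [108.  107.3] 78.8 69.83369701563632
```

```bash
(
python3 -m handwheel '[[1,-2.97,-0.32,0,0],[1,-2.97,-0.32,0,0],[1,-2.98,-0.31,0,0],[1,0,0,0.6,8.5],[1,0,0,0.6,8.5]]'
python3 -m handwheel '[[1,0,0,0.6,8.5],[1,0,0,0.6,8.5],[1,0,0,0.6,8.5],[1,0,0,0.6,8.5],[1,0,0,0.6,8.5]]'
python3 -m handwheel '[[1,0,0,0.6,8.5],[1,0,0,0.6,8.5],[1,0,0,0.6,8.5],[1,0,0,0.6,8.5],[1,0,0,0.6,8.5]]'
python3 -m handwheel '[[0.6,0,0,0.6,8.5],[0.6,0,0,0.6,8.5],[0.6,0,0,0.6,8.5],[0.6,0,0,0.6,8.5],[0.6,0,0,0.6,7]]'
python3 -m handwheel '[[0.6,0,0,0,0],[0.6,0,0,0,0]]' ) | tail -6
python3 - <<'E'
from h import *
from scipy.spatial.transform import Rotation as R
s=snap("w3"); o=s["orientation"]; M=R.from_quat([o[1],o[2],o[3],o[0]]).as_matrix(); print(M.round(3),np.degrees(np.arctan2(M[1,1],M[0,1])),s["joints"])
c,th=block("w3","T",-71,(636,-233)); dl=np.array([*c,0])-s["tool_pos"]; print("delta tool",(M.T@dl).round(1))
E
```

```text
t: 5.1
tool_pos: [637.5, -232.0, 128.9]
orientation: [-0.001, 0.986, 0.169, -0.0]
force: [0.1, -0.6, -0.2]
width: 0.599
finger_force: 0.0
[[ 0.943  0.332 -0.001]
 [ 0.332 -0.943  0.001]
 [-0.    -0.001 -1.   ]] -70.59434146045395 [-0.26892035  0.77793513  0.87532119  1.6457249  -0.67292816  1.04643015
 -0.41413966]
T ctr [ 638.9 -233.3] size [104.6  68.7] x-axis deg -70.7 | rib [ 638.5 -233.5] [43.4 12. ] 19.0 z 22.0
delta tool [  0.9   1.8 128.9]
```

View pics/w3.png

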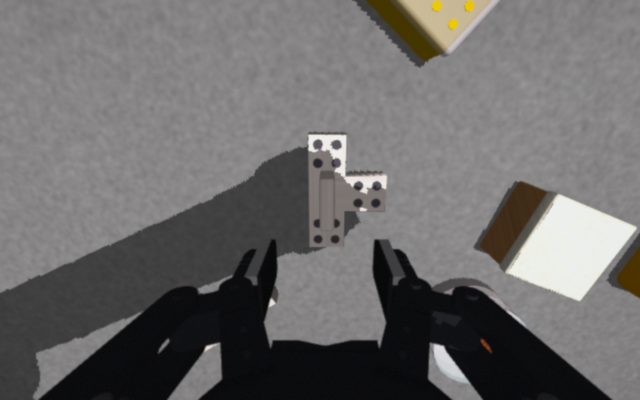

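```bash
(
python3 -m handwheel '[[0.6,0.1,0.17,3,0],[0.6,0,0,3,0],[0.6,0,0,2,0],[0.6,0,0,1.4,0],[0.6,0,0,1,0]]'
python3 -m handwheel '[[0.6,0,0,0,0],[0,0,0,0,0],[0,0,0,0,0],[0,0,0,0,0],[0,0,0,0,0]]' 60
python3 -m handwheel '[[0,0,0,0,0],[0,0,0,0,0],[0,0,0,0,0],[0,0,0,0,0]]'
python3 -m handwheel '[[0,0,0,-0.5,0],[0,0,0,-1,0],[0,0,0,-2,0],[0,0,0,-3,0],[0,0,0,-3,0]]' )
```

```text
t: 5.65
tool_pos: [638.5, -235.7, 24.6]
orientation: [-0.0, 0.986, 0.166, -0.0]
force: [0.2, 0.5, 0.4]
width: 0.598
finger_force: 0.0
t: 6.15
tool_pos: [639.2, -235.7, 26.5]
orientation: [0.0, 0.986, 0.166, 0.001]
force: [-1.3, 1.1, 4.8]
width: 0.132
finger_force: 59.9
t: 6.55
tool_pos: [639.2, -235.7, 26.5]
orientation: [0.0, 0.986, 0.166, 0.001]
force: [-0.3, 2.6, 6.3]
width: 0.126
finger_force: 59.9
t: 7.05
tool_pos: [638.2, -236.0, 122.3]
orientation: [0.0, 0.986, 0.165, -0.0]
force: [0.3, -0.6, -2.6]
width: 0.127
finger_force: 58.6
```

```bash
(
python3 -m handwheel '[[0,0,0,-2,0],[0,0,0,-1,0],[0,0,0,0,0],[0,0,0,0,0]]' )
cat >> h.py <<'E'
from scipy.spatial.transform import Rotation as R
def pose(s):
    o=s["orientation"]; M=R.from_quat([o[1],o[2],o[3],o[0]]).as_matrix(); return M,np.degrees(np.arctan2(M[1,1],M[0,1]))
E
python3 - <<'E'
from h import *
s=snap("w4"); M,a=pose(s); tp=np.array(s["tool_pos"]); print(tp,a)
d,cal=load("w4"); P=cloud(None,d,cal); Z=P[...,2]
m=(np.hypot(P[...,0]-tp[0],P[...,1]-tp[1])<80)&(Z>tp[2]-12)&(Z<tp[2]+6); print(np.median(Z[m]),m.sum())
zt=np.median(Z[m]); q=Z[(np.hypot(P[...,0]-tp[0],P[...,1]-tp[1])<80)&(Z>60)&(Z<tp[2]+60)]; print(np.histogram(q,20))
E
```

```text
t: 7.45
tool_pos: [638.0, -235.1, 149.3]
orientation: [-0.001, 0.986, 0.166, -0.001]
force: [1.3, 0.8, -3.4]
width: 0.129
finger_force: 58.7
[ 637.95652576 -235.05992186  149.33364321] -70.9154921991564
144.5235877921212 8489
(array([ 138,  229,  251, 1304, 6855,   76,  138,  225,  274,  302,  324,
       1576, 1117,  222,  538,  408, 1056, 1225, 2728, 2898]), array([127.44582424, 131.54013097, 135.6344377 , 139.72874443,
       143.82305116, 147.91735789, 152.01166462, 156.10597135,
       160.20027808, 164.29458481, 168.38889155, 172.48319828,
       176.57750501, 180.67181174, 184.76611847, 188.8604252 ,
       192.95473193, 197.04903866, 201.14334539, 205.23765212,
       209.33195885]))
```

View pics/w4.png

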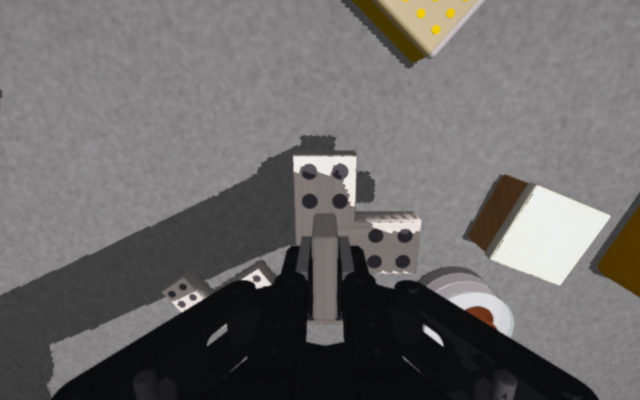

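The T is held by its rib; its +y end is at (325,155) and its lobe is to the right at (388,245). I'll measure its offset in the hand from the slab-top edges.

```bash
cat >> h.py <<'E'
def inhand(n,s,kind,dz=-4.7):
    d,cal=load(n); M,a=pose(s); tp=np.array(s["tool_pos"]); P=(cloud(None,d,cal)-tp)@M
    m=(np.abs(P[...,2]+dz)<2.5)&(np.abs(P[...,1])<60)&(P[...,0]>-10)&(P[...,0]<62); Q=P[m]
    bar=Q[(Q[:,0]>26)&(np.abs(Q[:,1])<24)]
    out={}
    rows=[(np.percentile(b[:,1],1),np.percentile(b[:,1],99),x+1.5) for x in range(28,48,3) for b in [bar[(bar[:,0]>=x)&(bar[:,0]<x+3)]] if len(b)>20]
    r=np.array(rows); f1=np.polyfit(r[:,2],r[:,0],1); f2=np.polyfit(r[:,2],r[:,1],1)
    cols=[np.percentile(b[:,0],99.5) for y in range(-12,12,4) for b in [bar[(bar[:,1]>=y)&(bar[:,1]<y+4)]] if len(b)>20]
    print(kind,"side slopes deg",np.degrees([f1[0],f2[0]]).round(2),"y edges mean",r[:,0].mean().round(2),r[:,1].mean().round(2),"mid at rib y",(np.polyval(f1,0)+np.polyval(f2,0))/2,"end x",np.round(cols,1),"slab z",-np.median(Q[:,2]).round(2))
    return Q
E
python3 - <<'E'
from h import *
s=ctrl.sense(); Q=inhand("w4",s,"T")
E
```

```text
T side slopes deg [0.26 0.47] y edges mean -15.86 16.41 mid at rib y 0.030268670374024254 end x [52.5 52.4 52.4 52.6 52.5 52.5] slab z -4.26
```

```bash
(
python3 -m handwheel '[[0,-0.36,-2,0,0],[0,-0.36,-3.9,0,0],[0,-0.36,-3.9,0,0],[0,-0.36,-3.9,0,0],[0,-0.36,-3.9,0,0]]'
python3 -m handwheel '[[0,-0.36,-3.9,0,0],[0,-0.36,-3.9,0,0],[0,-0.36,-3.9,0,0],[0,-0.36,-3.9,0,0],[0,-0.36,-2.5,0,0]]'
python3 -m handwheel '[[0,0,0,0,-6],[0,0,0,0,-8.5],[0,0,0,0,-8.5],[0,0,0,0,-8.5],[0,0,0,0,-8.5]]'
python3 -m handwheel '[[0,0,0,0,-8.5],[0,0,0,0,-6.5],[0,0,0,0,-4.5],[0,0,0,0,0],[0,0,0,0,0]]' ) | tail -6
cat >> h.py <<'E'
def bay(n,ang=-11.1):
    d,cal=load(n); P=cloud(None,d,cal)
    m=((P[...,2]>60)&(P[...,2]<84)&(np.hypot(P[...,0]-547,P[...,1]-211)<165)).astype(np.uint8)
    cs,h=cv2.findContours(m,cv2.RETR_CCOMP,cv2.CHAIN_APPROX_NONE)
    for c,hh in zip(cs,h[0]):
        if cv2.contourArea(c)>1000:
            x,sz,a,p=rect(c,cal,70); print("hole" if hh[3]>=0 else "outer",x.round(1),np.round(sz,1),round(near(a,ang,90),2), np.median(P[m>0][:,2]).round(2))
E
python3 - <<'E'
from h import *
s=snap("w5"); M,a=pose(s); print(s["tool_pos"],a); inhand("w5",s,"T"); bay("w5")
E
```

```text
t: 9.5
tool_pos: [487.3, 89.6, 149.7]
orientation: [-0.0, 0.775, 0.632, -0.001]
force: [0.1, 0.1, -3.0]
width: 0.129
finger_force: 59.2
[487.32410382  89.63123263 149.7078313 ] -11.557838858367218
T side slopes deg [-0.23  0.36] y edges mean -15.83 16.35 mid at rib y 0.21788264752897302 end x [51.9 51.9 51.8 51.9 51.9 51.9] slab z -4.64
outer [538.  159.4] [200.8 125.1] -11.62 69.79
```

View pics/w5.png

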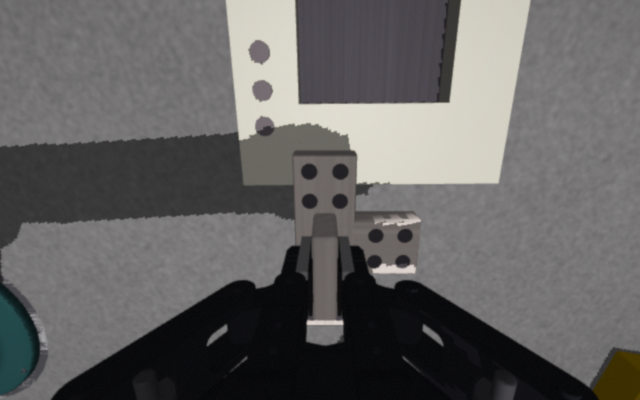

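Only the near part of the bay is in view (near edge at row 103), so I'll back up 10 cm and go forward 3 cm to see all of it.

```bash
(
python3 -m handwheel '[[0,0.5,0,-2,0],[0,1,0,-3,0],[0,1,0,-3,0],[0,0.5,0,-2,0],[0,0,0,0,0]]'
python3 -m handwheel '[[0,0,0,0,0],[0,0,0,0,0]]') | tail -6
python3 - <<'E'
from h import *
s=snap("w6"); M,a=pose(s); tp=np.array(s["tool_pos"]); print(tp,a); inhand("w6",s,"T"); bay("w6")
d,cal=load("w6"); P=cloud(None,d,cal); 
t=np.radians(-11.2); ex=np.array([np.cos(t),np.sin(t)]); ey=np.array([-ex[1],ex[0]])
q=P[(np.abs(P[...,2]-70)<4)]; b=np.c_[(q[:,:2]-[547,211])@ex,(q[:,:2]-[547,211])@ey]
# bay edges and fixed block edges in the bath frame, by slices
for y in (-45,-30,-15,0,10): 
    r=b[np.abs(b[:,1]-y)<2]; print("y",y,"left",r[(r[:,0]<-30),0].max().round(1),"right",r[r[:,0]>30,0].min().round(1))
for x in (-45,-30,-10,0,10,30,45):
    r=b[np.abs(b[:,0]-x)<2]; print("x",x,"bot",r[(r[:,1]<-30),1].max().round(1),"top",r[r[:,1]>10,1].min().round(1))
E
```

```text
t: 10.25
tool_pos: [492.6, 118.8, 248.8]
orientation: [-0.0, 0.774, 0.633, -0.001]
force: [-0.2, 0.9, -4.1]
width: 0.129
finger_force: 59.4
[492.6173854  118.76471302 248.80342194] -11.473993608797779
T side slopes deg [-0.2   0.46] y edges mean -15.87 16.35 mid at rib y 0.15317729789066092 end x [51.9 51.7 51.8 51.9 52.  51.9] slab z -4.68
outer [543.7 188.2] [199.9 183.9] -11.14 69.83
hole [546.9 210.3] [109.8 107.9] -11.53 69.83
y -45 left -53.8 right 55.3
y -30 left -53.4 right 55.5
y -15 left -53.3 right 55.5
y 0 left -53.7 right 55.5
y 10 left -53.5 right 55.4
x -45 bot -54.5 top 54.1
x -30 bot -54.5 top 54.3
x -10 bot -54.6 top 19.4
x 0 bot -54.6 top 19.3
x 10 bot -54.7 top 19.6
x 30 bot -54.8 top 54.2
x 45 bot -54.9 top 54.4
```

```bash
(
python3 -m handwheel '[[0,2,0,0,0],[0,3,0,0,0],[0,3,0,0,0],[0,2.14,-0.04,2,0],[0,0,0,4,0]]'
python3 -m handwheel '[[0,0,0,4,0],[0,0,0,2.5,0],[0,0,0,1.5,0],[0,0,0,0,0],[0,0,0,0,0]]') | tail -6
python3 - <<'E'
from h import *
s=snap("w7"); M,a=pose(s); tp=np.array(s["tool_pos"]); print(tp,a,s["force"]); inhand("w7",s,"T")
print("delta",(M.T@(np.array([512.4,218.2,74.6])-tp)).round(2))
E
```

```text
t: 11.3
tool_pos: [514.2, 218.9, 110.8]
orientation: [0.0, 0.774, 0.633, 0.0]
force: [0.7, -0.2, -2.1]
width: 0.128
finger_force: 59.2
[514.16129313 218.94431673 110.7831305 ] -11.446118508118905 [ 0.6931788  -0.23150853 -2.05590331]
T side slopes deg [0.32 0.47] y edges mean -15.85 16.38 mid at rib y -0.006744251947713664 end x [51.9 51.9 51.8 51.9 51.9 51.8] slab z -4.7
delta [-1.09 -1.61 36.18]
```

View pics/w7.png

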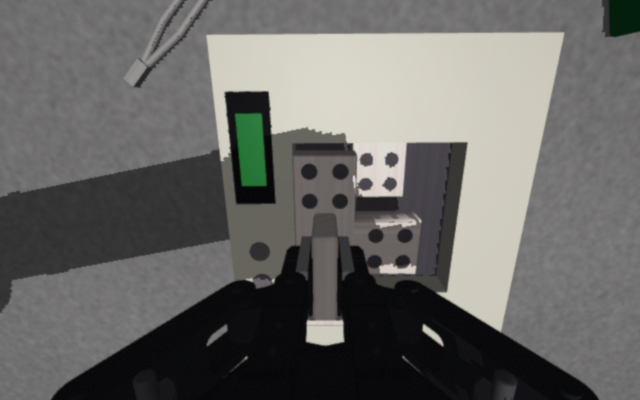

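The block hovers over the left part of the bay; the fixed block (380,170), the right wall (465,200) and the far wall (row 142) are visible. I'll measure them directly in the tool frame.

```bash
cat >> h.py <<'E'
def bayrel(n,s,hold=True):
    """bay features in tool-frame (tool y=bath x, tool x=bath y) at deck level"""
    d,cal=load(n); M,a=pose(s); tp=np.array(s["tool_pos"]); P=cloud(None,d,cal)
    m=np.abs(P[...,2]-70)<3.5; q=((P-tp)@M)[m]; return q
E
python3 - <<'E'
from h import *
s=ctrl.sense(); q=bayrel("w7",s)
# right wall: at x slices, min y among y>60
for x in (0,10,20,30,40,50):
    r=q[np.abs(q[:,0]-x)<1.5]; r=r[r[:,1]>72]; print("x",x,"right wall y",r[:,1].min().round(2) if len(r) else None)
for x in (25,30,35,40,45,50):
    r=q[(np.abs(q[:,0]-x)<1.5)&(q[:,1]>15)&(q[:,1]<62)]; print("x",x,"fixed y",np.percentile(r[:,1],[0.5,99.5]).round(2) if len(r) else None)
for y in (25,30,35,40,45,60,65,70,80):
    r=q[(np.abs(q[:,1]-y)<1.5)&(q[:,0]>10)]; print("y",y,"low x",r[:,0].min().round(2) if len(r) else None)
for y in (-10,-5,0,5,10):
    r=q[(np.abs(q[:,1]-y)<1.5)&(q[:,0]>40)]; print("y",y,"farwall x",r[:,0].min().round(2) if len(r) else None)
E
```

```text
x 0 right wall y 88.25
x 10 right wall y 88.06
x 20 right wall y 88.26
x 30 right wall y 87.99
x 40 right wall y 88.2
x 50 right wall y 88.05
x 25 fixed y [20.44 50.32]
x 30 fixed y [20.83 50.63]
x 35 fixed y [20.75 50.41]
x 40 fixed y [20.5  50.49]
x 45 fixed y [20.43 50.46]
x 50 fixed y [17.76 50.16]
y 25 low x 17.97
y 30 low x 17.67
y 35 low x 18.02
y 40 low x 17.83
y 45 low x 17.81
y 60 low x 53.17
y 65 low x 53.12
y 70 low x 53.75
y 80 low x 53.71
y -10 farwall x 53.38
y -5 farwall x 53.2
y 0 farwall x 53.32
y 5 farwall x 53.29
y 10 farwall x 53.31
```

```bash
(
python3 -m handwheel '[[0,-0.12,-0.2,0.5,0],[0,0,0,0.5,0],[0,0,0,0,0],[0,0,0,0,0]]') | tail -6
cat >> h.py <<'E'
def chkT(n):
    s=snap(n); inhand(n,s,"T"); q=bayrel(n,s); f=np.median
    rw=f([q[(np.abs(q[:,0]-x)<1.5)&(q[:,1]>72),1].min() for x in range(0,52,4)])
    fx=f([np.percentile(q[(np.abs(q[:,0]-x)<1.5)&(q[:,1]>25)&(q[:,1]<62),1],99.5) for x in range(25,50,4)])
    fl=f([q[(np.abs(q[:,1]-y)<1.5)&(q[:,0]>10),0].min() for y in range(25,46,4)])
    fw=f([q[(np.abs(q[:,1]-y)<1.5)&(q[:,0]>40),0].min() for y in range(-10,11,4)])
    print("centre y from wall/fixed",(rw-54.5).round(2),(fx-16.5).round(2),"x from fixed/wall",(fl-19.5).round(2),(fw-54.5).round(2)); return s
E
python3 - <<'E'
from h import *
s=chkT("w8"); print(s["tool_pos"])
E
```

```text
t: 11.75
tool_pos: [511.2, 218.1, 100.4]
orientation: [-0.0, 0.774, 0.633, 0.0]
force: [0.5, 0.1, -3.0]
width: 0.128
finger_force: 59.3
T side slopes deg [0.01 0.6 ] y edges mean -15.84 16.36 mid at rib y 0.059498916684716185 end x [51.9 51.9 51.9 51.9 51.9 52. ] slab z -4.68
centre y from wall/fixed 36.8 37.16 x from fixed/wall 0.06 0.39
[511.23161248 218.11903971 100.43948899]
```

```bash

python3 -m handwheel '[[0,0.04,0.04,0.3,0],[0,0,0,0.4,0],[0,0,0,0.4,0],[0,0,0,0,0]]'
python3 -m handwheel '[[0,0,0,0.3,0],[0,0,0,0.3,0],[0,0,0,0.3,0],[0,0,0,0.3,0],[0,0,0,0,0]]'
```

```text
t: 12.2
tool_pos: [511.2, 218.1, 88.5]
orientation: [-0.0, 0.774, 0.633, -0.001]
force: [-0.9, -1.1, -2.5]
width: 0.125
finger_force: 59.3
t: 12.7
tool_pos: [511.4, 218.2, 76.8]
orientation: [-0.0, 0.774, 0.633, -0.0]
force: [-0.1, -0.8, -3.7]
width: 0.127
finger_force: 59.3
```

Entered without contact. I'll lower the last 2 mm.

```bash

python3 -m handwheel '[[0,0,0,0.1,0],[0,0,0,0.1,0],[0,0,0,0.05,0],[0,0,0,0,0]]'
python3 -c "
from h import *
s=chkT('w9'); print(s['tool_pos'],s['force'])"
```

```text
t: 13.1
tool_pos: [511.7, 218.3, 74.8]
orientation: [-0.0, 0.774, 0.633, 0.0]
force: [0.2, -0.4, -2.9]
width: 0.131
finger_force: 59.3
T side slopes deg [-0.53  0.01] y edges mean -23.52 23.54 mid at rib y 0.1838530843667332 end x [61.8 61.7 61.6 61.7 61.7 61.7] slab z -4.79
centre y from wall/fixed 36.21 36.7 x from fixed/wall -9.45 -14.45
[511.67820213 218.34002628  74.79014589] [ 0.21788724 -0.38526355 -2.91587052]
```

```bash

python3 -m handwheel '[[0,0,0,0.05,0],[0,0,0,0.05,0],[0,0,0,0,0]]'
python3 -m handwheel '[[0,0,0,0.05,0],[0,0,0,0,0]]'
```

```text
t: 13.45
tool_pos: [511.8, 218.4, 74.5]
orientation: [-0.0, 0.774, 0.633, 0.0]
force: [-3.0, -1.5, 5.5]
width: 0.131
finger_force: 60.5
t: 13.65
tool_pos: [511.8, 218.4, 74.5]
orientation: [-0.001, 0.774, 0.633, 0.0]
force: [-4.4, -1.8, 9.3]
width: 0.131
finger_force: 61.3
```

```bash
(
python3 -m handwheel '[[0.5,0,0,0,0],[0.5,0,0,0,0],[0.5,0,0,0,0],[0.5,0,0,-0.5,0],[0.5,0,0,-2,0]]'
python3 -m handwheel '[[0.5,0,0,-4,0],[0.5,0,0,-4,0],[0.5,-1,0,-4,0],[0.5,-3.6,0.4,0,0],[0.5,-3.6,0.4,0,0]]'
python3 -m handwheel '[[0.5,0,0,0,0],[0.5,0,0,0,0]]' )|tail -6
python3 - <<'E'
from h import *
s=snap("w10"); M,a=pose(s); print(a)
d,cal=load("w10"); P=cloud(None,d,cal); t=np.radians(-11.3); ex=np.array([np.cos(t),np.sin(t)]); ey=np.array([-ex[1],ex[0]]); o=[547.8,210.6]
b=np.dstack([(P[...,:2]-o)@ex,(P[...,:2]-o)@ey]); 
def z(x,y): 
    m=(np.abs(b[...,0]-x)<5)&(np.abs(b[...,1]-y)<5); return np.percentile(P[m][:,2],[20,50,80]).round(1)
for n,p in dict(T_far=(-36,44),T_near=(-36,-44),T_lobe=(4,0),deckL=(-75,20),deckR=(75,20),fixed=(0,38),floor=(36,0)).items(): print(n,z(*p))
E
```

```text
t: 14.85
tool_pos: [503.4, 135.8, 218.8]
orientation: [-0.0, 0.775, 0.632, 0.001]
force: [-0.0, 0.4, -0.1]
width: 0.499
finger_force: 0.0
-11.541997744096049
T_far [69.1 69.8 70.4]
T_near [69.3 69.9 70.5]
T_lobe [69.5 70.  70.6]
deckL [69.6 70.2 70.8]
deckR [69.1 69.7 70.6]
fixed [69.1 69.9 70.4]
floor [47.3 48.  48.6]
```

View pics/w10.png

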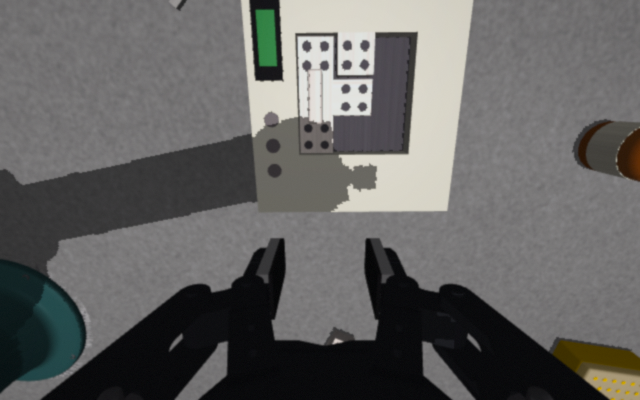

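The T sits flush at deck level (310,95). Now to the L.

```bash
(
python3 -m handwheel '[[0.6,-2.5,0.35,0,0],[0.6,-3.7,0.47,0,0],[0.6,-3.7,0.47,0,0],[0.6,-3.7,0.47,0,0],[0.6,-3.7,0.47,0,0]]'
python3 -m handwheel '[[0.6,-3.7,0.47,0,0],[0.6,-3.7,0.47,0,0],[0.6,-3.7,0.47,0,0],[0.6,-3,0.38,0,0],[0.6,0,0,0.6,6]]'
python3 -m handwheel '[[0.6,0,0,0.6,8.5],[0.6,0,0,0.6,8.5],[0.6,0,0,0.6,8.5],[0.6,0,0,0.6,8.5],[0.6,0,0,0.6,8.5]]'
python3 -m handwheel '[[0.6,0,0,0.6,8.5],[0.6,0,0,0.6,8.5],[0.6,0,0,0.6,8.5],[0.6,0,0,0.6,8.5],[0.6,0,0,0.6,8.5]]'
python3 -m handwheel '[[0.6,0,0,0.6,8.5],[0.6,0,0,0.6,8.5],[0.6,0,0,0.6,7.4],[0.6,0,0,0,0],[0.6,0,0,0,0]]' )|tail -6
python3 - <<'E'
from h import *
s=snap("w11"); M,a=pose(s); tp=np.array(s["tool_pos"]);print(tp,a,s["joints"].round(2))
c,th=block("w11","L",-127,(480,-180)); dl=np.array([*c,26.2])-tp; print("delta tool",(M.T@dl).round(1),"yaw",a-th)
E
```

```text
t: 17.4
tool_pos: [480.9, -178.8, 134.0]
orientation: [0.0, 0.95, -0.314, -0.0]
force: [-0.0, -0.4, 1.2]
width: 0.596
finger_force: 0.0
[ 480.94481822 -178.7715516   133.97662776] -126.55022700570889 [-0.63  0.73  1.27  2.07 -0.84  1.01 -1.12]
L ctr [ 480.6 -180.1] size [104.9  68.6] x-axis deg -126.9 | rib [ 480.4 -179.8] [11.6 44. ] 53.5 z 21.9
delta tool [  0.6   1.1 107.8] yaw 0.39596287466220303
```

```bash
(
python3 -m handwheel '[[0.6,0.06,0.1,3,0.3],[0.6,0,0,3,0],[0.6,0,0,2.3,0],[0.6,0,0,1.4,0],[0.6,0,0,1,0]]'
python3 -m handwheel '[[0.6,0,0,0,0],[0,0,0,0,0],[0,0,0,0,0],[0,0,0,0,0],[0,0,0,0,0]]' 60
python3 -m handwheel '[[0,0,0,0,0],[0,0,0,0,0],[0,0,0,0,0]]'
python3 -m handwheel '[[0,0,0,-0.5,0],[0,0,0,-1,0],[0,0,0,-3,0],[0,0,0,-4,0],[0,0,0,-4,0]]' 
python3 -m handwheel '[[0,0,0,-4,0],[0,0,0,-3,0],[0,0,0,-2,0],[0,0,0,0,0],[0,0,0,0,0]]' )
python3 - <<'E'
from h import *
s=snap("w12"); M,a=pose(s); print(s["tool_pos"],a); inhand("w12",s,"L")
E
```

```text
t: 17.95
tool_pos: [480.6, -180.4, 26.8]
orientation: [-0.0, 0.948, -0.318, 0.0]
force: [0.7, 0.0, 0.1]
width: 0.601
finger_force: 0.0
t: 18.45
tool_pos: [481.1, -180.5, 28.2]
orientation: [-0.0, 0.948, -0.318, 0.001]
force: [-0.1, 1.0, 6.5]
width: 0.127
finger_force: 59.2
t: 18.75
tool_pos: [481.1, -180.6, 28.2]
orientation: [-0.0, 0.948, -0.318, 0.001]
force: [-0.7, 0.9, 6.0]
width: 0.127
finger_force: 59.2
t: 19.25
tool_pos: [479.5, -180.5, 153.7]
orientation: [0.0, 0.948, -0.319, -0.001]
force: [0.7, 0.1, -2.4]
width: 0.126
finger_force: 58.9
t: 19.75
tool_pos: [479.9, -179.9, 241.8]
orientation: [-0.001, 0.948, -0.318, -0.0]
force: [0.3, 0.8, -3.1]
width: 0.131
finger_force: 59.0
[ 479.94541389 -179.93122803  241.78237756] -127.11509377577919
L side slopes deg [-0.43  0.4 ] y edges mean -16.1 15.5 mid at rib y -0.2926178774419448 end x [50.9 50.9 50.8 50.9 50.9 50.9] slab z -6.36
```

```bash
(
python3 -m handwheel '[[0,-0.75,-1.85,0,0],[0,-1.49,-3.7,0,0],[0,-1.49,-3.7,0,0],[0,-1.49,-3.7,0,0],[0,-1.49,-3.7,0,0]]'
python3 -m handwheel '[[0,-1.49,-3.7,0,0],[0,-1.49,-3.7,0,0],[0,-1.49,-3.7,0,0],[0,-1.49,-3.7,0,0],[0,-1.49,-3.7,0,0]]'
python3 -m handwheel '[[0,-0.75,-1.85,0,0],[0,0,0,0,-5.3],[0,0,0,0,-8.5],[0,0,0,0,-8.5],[0,0,0,0,-8.5]]'
python3 -m handwheel '[[0,0,0,0,-8.5],[0,0,0,0,-8.5],[0,0,0,0,-8.5],[0,0,0,0,-8.5],[0,0,0,0,-8.5]]'
python3 -m handwheel '[[0,0,0,0,-8.5],[0,0,0,0,-8.5],[0,0,0,0,-8.5],[0,0,0,0,-8.5],[0,0,0,0,-8.5]]'
python3 -m handwheel '[[0,0,0,2,0],[0,0,0,4,0],[0,0,0,3,0],[0,0,0,1,0],[0,0,0,0,0]]' 
python3 -m handwheel '[[0,0,0,0,0],[0,0,0,0,0]]' )|tail -6
python3 - <<'E'
from h import *
s=snap("w13"); M,a=pose(s); tp=np.array(s["tool_pos"]); print(tp,a); inhand("w13",s,"L",-6.3)
print("delta",(M.T@(np.array([583.7,204.8,76.3])-tp)).round(2))
E
```

```text
t: 23.0
tool_pos: [585.9, 204.6, 143.8]
orientation: [0.0, 0.773, 0.634, 0.001]
force: [-0.4, 1.0, -1.8]
width: 0.125
finger_force: 59.0
[585.92500543 204.56260629 143.8277207 ] -11.337052995322338
L side slopes deg [-0.51 -0.43] y edges mean -15.96 16.34 mid at rib y 0.5064728787109365 end x [50.7 50.6 50.7 50.7 50.7 50.6] slab z -6.45
delta [-0.3  -2.38 67.52]
```

View pics/w13.png

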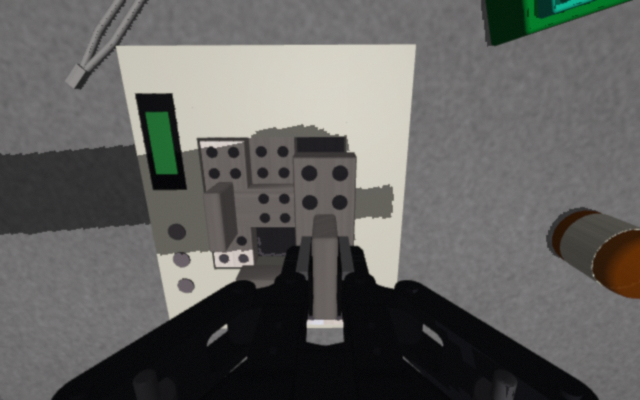

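The L hovers over the right part of the bay; the deck's outer edges (cols 125 and 410) and the far bay wall (row 138) are visible for alignment.

```bash
cat >> h.py <<'E'
def chkL(n,dz):
    s=snap(n); inhand(n,s,"L",dz); q=bayrel(n,s); M,a=pose(s); f=np.median
    L=[];Rr=[]
    for x in range(30,110,5):
        r=q[(np.abs(q[:,0]-x)<1.5)&(np.abs(q[:,1]+36)<130),1]
        L.append(r.min());Rr.append(r.max())
    xs=np.arange(30,110,5)
    print("outer L/R",f(L).round(2),f(Rr).round(2),"mid",((f(L)+f(Rr))/2).round(2),"slopes",np.degrees([np.polyfit(xs,L,1)[0],np.polyfit(xs,Rr,1)[0]]).round(2))
    fw=[q[(np.abs(q[:,1]-y)<1.5)&(q[:,0]>46)&(q[:,0]<62),0].min() for y in range(-8,9,4)]; print("far wall x",np.round(fw,1),"far deck x",np.round([q[np.abs(q[:,1]-y)<1.5,0].max() for y in range(-100,50,20)],1))
    print(s["tool_pos"],a); return s
E
python3 - <<'E'
from h import *
chkL("w14",-6.4)
E
```

```text
L side slopes deg [-0.32 -0.55] y edges mean -15.98 16.39 mid at rib y 0.49535172393887184 end x [50.6 50.7 50.7 50.7 50.7 50.7] slab z -6.45
outer L/R -138.83 61.29 mid -38.77 slopes [ 0.07 -0.12]
far wall x [53.8 53.8 53.8 53.7 53.7] far deck x [113.2 113.2 113.1 113.7 113.8 113.7 113.7 113.6]
[585.78661689 204.66524892 143.80269591] -11.328404287489938
```

```bash
(
python3 -m handwheel '[[0,0.04,-0.3,0,0.4],[0,0,0,1.5,0],[0,0,0,1.5,0],[0,0,0,1,0],[0,0,0,0,0]]'
python3 -m handwheel '[[0,0,0,0,0],[0,0,0,0,0]]')|tail -6
python3 - <<'E'
from h import *
s=chkL("w15",-6.4); 
q=bayrel("w15",s)
for x in (25,35,45): 
    r=np.sort(q[(np.abs(q[:,0]-x)<1.5)&(np.abs(q[:,1]+36)<60),1]); g=np.where(np.diff(r)>1.5)[0]; print(x,[(r[i].round(1),r[i+1].round(1)) for i in g])
E
```

```text
t: 23.8
tool_pos: [582.4, 205.3, 102.6]
orientation: [0.0, 0.776, 0.631, 0.0]
force: [0.1, -0.0, -3.0]
width: 0.127
finger_force: 58.9
L side slopes deg [ 0.16 -0.41] y edges mean -15.97 16.35 mid at rib y 0.27069743115250766 end x [50.6 50.7 50.6 50.7 50.7 50.7] slab z -6.43
outer L/R -136.08 64.46 mid -35.81 slopes [-0.8  -0.58]
far wall x [53.5 53.5 53.4 53.9 53.8] far deck x [113.1 113.2 113.5 113.6 114.  113.9 114.2 114.5]
[582.43275109 205.26915023 102.61341305] -11.742348353012632
25 [(np.float64(-55.1), np.float64(-51.6)), (np.float64(-19.2), np.float64(19.8))]
35 [(np.float64(-55.2), np.float64(-51.6)), (np.float64(-19.5), np.float64(19.5))]
45 [(np.float64(-89.5), np.float64(-87.8)), (np.float64(-54.9), np.float64(-51.9)), (np.float64(-19.2), np.float64(19.8))]
```

```bash

python3 -m handwheel '[[0,0.04,0.01,0.2,-0.5],[0,0,0,0.3,0],[0,0,0,0.3,0],[0,0,0,0.3,0],[0,0,0,0,0]]'
python3 -m handwheel '[[0,0,0,0.3,0],[0,0,0,0.3,0],[0,0,0,0,0]]'
```

```text
t: 24.35
tool_pos: [581.8, 205.7, 90.7]
orientation: [-0.0, 0.773, 0.635, -0.0]
force: [-0.3, 0.6, -2.3]
width: 0.13
finger_force: 58.9
t: 24.65
tool_pos: [581.8, 205.7, 84.8]
orientation: [-0.0, 0.773, 0.635, -0.0]
force: [-0.3, 0.5, -2.3]
width: 0.13
finger_force: 59.0
```

Entering freely; 13 mm below deck.

```bash

python3 -m handwheel '[[0,0,0,0.3,0],[0,0,0,0.3,0],[0,0,0,0.1,0],[0,0,0,0,0]]'
python3 -m handwheel '[[0,0,0,0.1,0],[0,0,0,0.05,0],[0,0,0,0,0]]'
```

```text
t: 25.05
tool_pos: [582.0, 205.8, 78.0]
orientation: [-0.0, 0.773, 0.635, -0.0]
force: [-0.0, -0.2, -3.5]
width: 0.128
finger_force: 59.0
t: 25.35
tool_pos: [582.1, 205.8, 76.8]
orientation: [-0.0, 0.773, 0.635, -0.0]
force: [0.1, 0.0, -2.9]
width: 0.129
finger_force: 59.0
```

```bash

python3 -m handwheel '[[0,0,0,0.05,0],[0,0,0,0,0]]'
python3 -m handwheel '[[0,0,0,0.05,0],[0,0,0,0,0]]'
python3 -m handwheel '[[0,0,0,0.05,0],[0,0,0,0,0]]'
```

```text
t: 25.55
tool_pos: [582.1, 205.8, 76.3]
orientation: [0.0, 0.773, 0.635, 0.0]
force: [0.5, 0.1, -3.6]
width: 0.125
finger_force: 59.0
t: 25.75
tool_pos: [582.2, 205.8, 76.2]
orientation: [-0.0, 0.773, 0.635, 0.0]
force: [-2.3, 0.4, 2.2]
width: 0.126
finger_force: 59.7
t: 25.95
tool_pos: [582.2, 205.8, 76.2]
orientation: [-0.0, 0.773, 0.635, 0.0]
force: [-3.4, -0.8, 6.1]
width: 0.127
finger_force: 60.4
```

```bash
(
python3 -m handwheel '[[0.5,0,0,0,0],[0.5,0,0,0,0],[0.5,0,0,0,0],[0.5,0,0,-0.5,0],[0.5,0,0,-2,0]]'
python3 -m handwheel '[[0.5,0,0,-4,0],[0.5,0,0,-4,0],[0.5,-1,0,-4,0],[0.5,-3.6,-0.4,0,0],[0.5,-3.6,-0.4,0,0]]'
python3 -m handwheel '[[0.5,0,0,0,0],[0.5,0,0,0,0]]' )|tail -6
python3 - <<'E'
from h import *
s=snap("w16")
d,cal=load("w16"); P=cloud(None,d,cal); t=np.radians(-11.3); ex=np.array([np.cos(t),np.sin(t)]); ey=np.array([-ex[1],ex[0]]); o=[547.8,210.6]
b=np.dstack([(P[...,:2]-o)@ex,(P[...,:2]-o)@ey]); 
def z(x,y): 
    m=(np.abs(b[...,0]-x)<5)&(np.abs(b[...,1]-y)<5); return np.percentile(P[m][:,2],[20,50,80]).round(1)
for n,p in dict(T_far=(-36,44),T_near=(-36,-44),T_lobe=(4,0),L_far=(36,44),L_near=(36,-44),L_lobe=(-4,-36),deckL=(-75,20),deckR=(75,20),ribT=(-36,0),ribL=(36,0)).items(): print(n,z(*p))
E
```

```text
t: 27.15
tool_pos: [558.4, 126.4, 220.9]
orientation: [-0.0, 0.773, 0.634, 0.001]
force: [0.7, 0.4, -0.4]
width: 0.504
finger_force: 0.0
T_far [69.2 69.8 70.4]
T_near [69.2 69.8 70.3]
T_lobe [69.1 69.8 70.2]
L_far [69.2 69.8 70.4]
L_near [69.3 70.  70.6]
L_lobe [69.1 69.7 70.3]
deckL [69.6 70.2 71. ]
deckR [69.2 69.7 70.3]
ribT [101.  101.6 102.5]
ribL [101.  101.6 102.4]
```

View pics/w16.png

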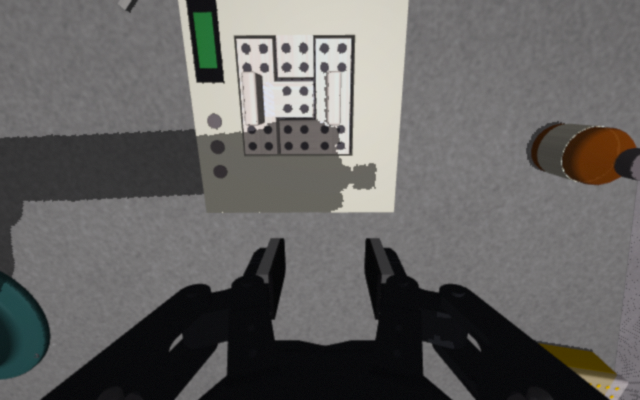

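Both blocks sit flush and interlocked (T at (255,95), L at (333,95)), with their ribs up and the gripper clear. I'm handing the job in.

```bash
python3 -c "
from workcell import ctrl
print(ctrl.job_done())"
```

```text
the job is handed in; nothing more can be done
None
```

The T and L blocks are both seated in the bay, interlocked with each other and the fixed block, ribs up and level with the deck to within about 0.5 mm by the depth camera; the job was handed in at about 27 s of the 61 s limit, and the arm did not contact the other items.

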